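Wedge the sprung tilting rest level

TASK

Pick up the wooden wedge by its grip and use it to press the sprung plate of the tilting rest down until it lies level. Keeping it pressed, slide the wedge, thin edge first, under both keeper pins until it is snug, gently and without forcing it, then let go: the plate must stay level by itself. Leave everything else where it is.

Things in the scene. Friction and masses are not known exactly. Their poses are not given: they have to be found in the camera images.
- rest: Tilting carving rest, screwed down: wooden baseboard 230 x 220 x 18 mm (own x from -125 to +105 mm). Origin on the table top; +x points from the plate's free edge to its hinge, away from the robot; z up. Hinge axis along y at x = +80, z = 35 mm. Two upright studs at x = -45, y = +-94 mm, 82 mm tall, carry steel keeper collars with inward stub pins.
- plate (a joint): Tilt of the plywood plate, rad: 0 = level, on its rubber stops (top 40 mm above the table, hard from there on); 0.2 = sprung fully up, free edge highest. Plate 110 mm wide (y), 10 mm thick, from the rest's x = +71 to -115 mm (free edge). The spring resists with about 5 N up, 10 N level at the wedge. Never load the plate with more than 30 N.
- plate_edge (a point): Middle of the free edge of the plate, on its top face.
- wedge: Loose wooden wedge, 0.14 to 0.28 kg, 45 mm (x) by 156 mm (y). Origin: centre of the flat underside. The top slopes evenly from 15 mm high at the thin edge (+x) to 24 mm at the thick edge (-x), 1:5. In place its y lies along the pins, its ends under them, its middle on the plate; snug = top tight under both pins, its origin then at the rest's x = -57 to -31 mm, depending on their height.
- whetstone: Bystander: grey whetstone (the one nearer the robot) 50 x 150 x 22 mm, origin under its centre.
- blank_3: Bystander: hollow-topped wooden blank 68 x 90 x 34 mm, origin under its centre.
- offcut_2: Bystander: wooden offcut 50 x 70 x 36 mm, origin under its centre.
- pin_line (a point): Point midway between the two keeper pins (rest's x = -45, y = 0), at the height of the level plate's top, 40 mm above the table. Each pin: 10 mm diameter, along y, covering |y| 59 to 85 mm, beside and above the plate. Their height is adjustable and not given: undersides 17.2 to 22.2 mm above the level plate's top, both alike.
- wedge_grip (a point): Top centre of the wedge's upright grip block, 58 mm above its underside; the block is 26 mm (x) by 46 mm (y) and stands about 38 mm proud of the sloped top: grasp it across x from above.

How it is judged:
By the outcome, as a careful person would: the job done as asked, in the order asked, and still so for the second after the job is handed in, with the robot touching nothing.
It also fails if it takes over 67 s, if anything falls off the work surface, if the arm or the gripper's body presses on something with over 40 N, if the wrist force passes 120 N, or if a joint passes its speed limit or range.

ROBOT

A 7-joint arm with a two-finger parallel gripper is mounted at the origin on a cart in front of the work surface, level with it; the furniture and walls round the work are solid. World frame = base frame: x ahead of the robot, y to its left, z up, the work surface at z = 0. Lengths are in m, angles in rad, forces in N, time in s.
With the tool pointing down it reaches from about 0.425 to 0.875 m from the base axis. Payload 4.7 kg.
Tool frame: the origin (TCP) lies at the very end of the fingers, on their centre line; the grasp point (between the pads) lies behind it (ctrl.tcp_to_grasp is the y of the grasp point in the tool frame, in m); y points along the fingers, x is the direction in which the jaws open and shut, and the axes are right-handed (so a half turn about y gives the same grasp; the last joint's range is limited). The gripper opens to 87 mm and grips with 3 to 60 N. Pads are 19 mm wide; open, the fingers measure 117 mm over their backs; the gripper's body (75 mm by 190 mm) begins 51 mm behind the grasp point.
Start: joints at [-1.137, 0.321, -0.07, 1.45, 0.023, 1.371, -0.057], TCP at [0.265, 0.594, 0.223] pointing down, gripper open.
Joint ranges: [-2.86, 2.86], [-0.3, 2.09], [-1.38, 1.24], [0.06, 2.45], [-1.56, 4.7], [0.09, 2.05], [-2.69, 2.69]. Speed limits (rad/s): [2.57, 2.57, 3.14, 3.14, 3.14, 3.14, 3.14].

INTERFACE

Orientations are given as a rotation vector (axis times angle).
In Python, from bench import ctrl, get_image, workorder gives the robot as it stands.
- The arm moves only by the tool drive_tool, never from a script. Its argument "increments" is text: rows parted by semicolons, each of 5 numbers parted by spaces: the shift along the tool's x, y, z in mm, then the turn about the tool's y in degrees, then the closure in counts, from 0 (fully open) to 255 (shut). In form: tx ty tz yaw fingers; .... A call has 1 to 20 rows; each row shifts and turns the commanded pose from where the row before left it, along the tool's axes as they then stand; what a row does not reach is not made up. A row lasts 1/8 s, in which the tool goes at most 62.5 mm and 10.7 degrees, less where a joint would pass 70% of its speed; a pose out of reach is approached as far as the arm can. A call is refused whole if a number of a shift passes 62.5 or a number of a turn 10.7, either way. A call with a gripper value outside its range is refused whole. The fingers move at their own pace and stop on an object; "squeeze" is the grip in N (left out, the last holds). Time passes only in rows, so rows that do not move let the fingers close. It gives the time, the measured TCP pose, the force and the opening at its end, in the units of the state.
- ctrl.get_state(): the state, without advancing time (a new reading comes with each control period).
- get_image(name): name is "scene" or "side" or "wrist"; returns a dict with "img" (400x640x3 uint8, red, green, blue), "mtx" (3x3 intrinsics, pixels), "k1" (the pictures are not rectified: a ray, as slopes to the right and down, at radius r is drawn at 1 + k1 r^2 times it, then the intrinsics apply), "camera_from_world" (4x4, takes a point from world to camera coordinates). Camera axes: x right, y up, looking along -z (the intrinsics and any distortion apply to the point x, -y, -z); pixel columns grow to the right and rows downward; lengths in m; the calibration is good to about 2 mm. A picture is of the moment at which its call begins. There is no depth.
- workorder.close_job(): hands the job in, once; it reports no verdict.
The state is a dict: "time": time; "joint_positions": joint angles; "qd": joint speeds; "joint_torque": joint torques, N m; "position": TCP position; "tool_rot": TCP orientation; "ft_force": force on the tool from outside, world axes, zero at the start; "torque": the same for the moment, N m; "grip_width": opening from 0.0 (shut) to 1.0 (fully open).
Only numpy, scipy, OpenCV 4.12 (cv2) and the standard library are available. Lean on these libraries where they do the work, as an engineer would, in place of code of your own. Each camera call takes 0.05 s, during which the arm holds its last target.

## Working session

There is one attempt and no reset: what is moved stays moved. The work goes in short steps, Python scripts to look and compute and a tool call to move; the robot and the scene stay as the last step left them, time stands still between calls to the robot, and variables do not carry over. Pictures are saved under pics/ and viewed, and the job is handed in when it is done.

Besides the shell and the picture viewer there is one more tool, called after "Request:" as name(argument=value, ...) on one line, values as JSON. drive_tool: Moves the arm, as the interface text tells. Its arguments: {"type":"object","properties":{"increments":{"type":"string"},"squeeze":{"type":"number"}},"required":["increments"]}

```bash
mkdir -p pics; ls; cat > h.py <<'E'
import numpy as np, cv2
from bench import ctrl, get_image, workorder
def save(name,fn):
    d=get_image(name); cv2.imwrite('pics/'+fn+'.png',cv2.cvtColor(d['img'],cv2.COLOR_RGB2BGR))
    np.savez('pics/'+fn+'.npz',**{k:np.array(v) for k,v in d.items()}); return d
def load(fn): return dict(np.load('pics/'+fn+'.npz'))
def proj(d,P):
    P=np.atleast_2d(P); T=d['camera_from_world']; c=P@T[:3,:3].T+T[:3,3]
    u=c[:,0]/-c[:,2]; v=-c[:,1]/-c[:,2]; f=1+float(d['k1'])*(u*u+v*v)
    K=d['mtx']; return np.c_[K[0,0]*u*f+K[0,2],K[1,1]*v*f+K[1,2]]
def ray(d,px):
    K=d['mtx'];k=float(d['k1']); a=(px[0]-K[0,2])/K[0,0]; b=(px[1]-K[1,2])/K[1,1]
    u,v=a,b
    for _ in range(30):
        f=1+k*(u*u+v*v); u,v=a/f,b/f
    T=d['camera_from_world'];R=T[:3,:3]
    o=-R.T@T[:3,3]; return o,R.T@np.array([u,-v,-1.])
def atz(d,px,z):
    o,r=ray(d,px); return o+r*(z-o[2])/r[2]
def tri(obs):
    A=np.zeros((3,3));b=np.zeros(3)
    for d,px in obs:
        o,r=ray(d,px); r=r/np.linalg.norm(r);M=np.eye(3)-np.outer(r,r);A+=M;b+=M@o
    return np.linalg.solve(A,b)
E
python3 - <<'E'
from h import *
s=ctrl.get_state();print(s, ctrl.tcp_to_grasp)
for n in ['scene','side','wrist']:
    d=save(n,n+'0'); print(n,d['mtx'],d['k1'],-d['camera_from_world'][:3,:3].T@d['camera_from_world'][:3,3])
E
```

```text
pics
{'time': 0.0, 'joint_positions': array([-1.13689981,  0.32186661, -0.07010498,  1.45165718,  0.02263211,
        1.37077954, -0.05688416]), 'qd': array([ 0.00056   ,  0.00158575, -0.00076188,  0.00036429,  0.00194647,
       -0.00087976, -0.00083698]), 'joint_torque': array([-5.81726249e-05, -4.91290033e+01, -4.03976664e-01, -3.12530673e+01,
       -6.38409681e-02,  4.35607194e-02,  1.75577734e-04]), 'position': array([0.2647473 , 0.59304806, 0.2214423 ]), 'tool_rot': array([-1.38018936, -0.89359502,  0.89613401]), 'ft_force': array([0.26493791, 0.08849094, 0.5111795 ]), 'torque': array([ 0.00036673, -0.06317486, -0.0272289 ]), 'grip_width': 1.0024122017469048} -0.0187
scene [[472.48536416   0.         310.12224118]
 [  0.         472.48536416 203.6310079 ]
 [  0.           0.           1.        ]] -0.14112226587260884 [-0.13277248  0.9195987   0.99516829]
side [[405.36125687   0.         314.70082396]
 [  0.         405.36125687 200.04973   ]
 [  0.           0.           1.        ]] -0.09392957525783492 [ 0.55131739 -1.0161123   0.82952365]
wrist [[285.29079267   0.         319.31832253]
 [  0.         285.29079267 199.98314634]
 [  0.           0.           1.        ]] -0.03124647628038394 [0.20360444 0.62080972 0.38511606]
```

View pics/scene0.png

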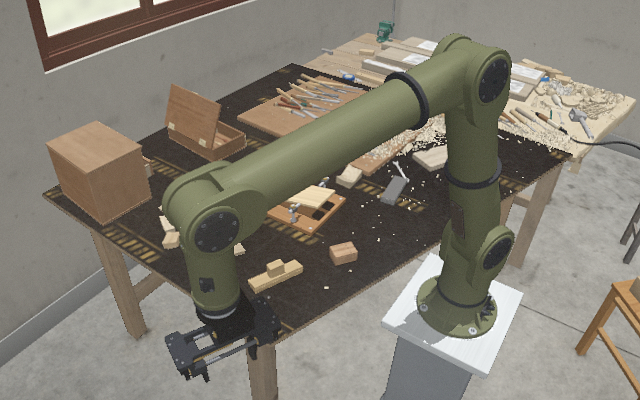

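View pics/side0.png

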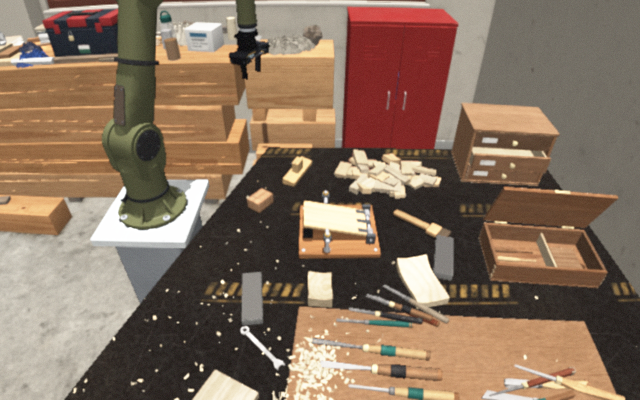

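View pics/wrist0.png

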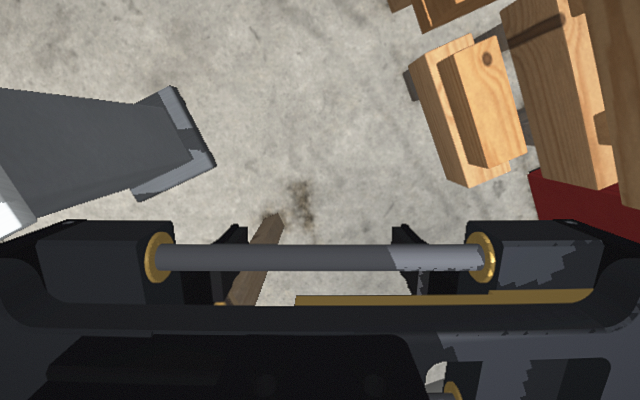

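The scene view shows the wedge near (277,274) and the rest near (310,205), partly behind the arm. In the side view the wedge is at (298,170) and the rest at (340,230). I'll zoom in on both.

```bash
python3 - <<'E'
from h import *
def crop(fn,x0,y0,x1,y1,k,out):
    im=cv2.imread('pics/'+fn+'.png')[y0:y1,x0:x1]
    cv2.imwrite('pics/'+out+'.png',cv2.resize(im,None,fx=k,fy=k,interpolation=cv2.INTER_CUBIC))
crop('scene0',230,170,360,300,5-1+.6,'c1')
crop('side0',240,140,400,270,4.6,'c2')
E
```

```text
(no output)
```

View pics/c1.png

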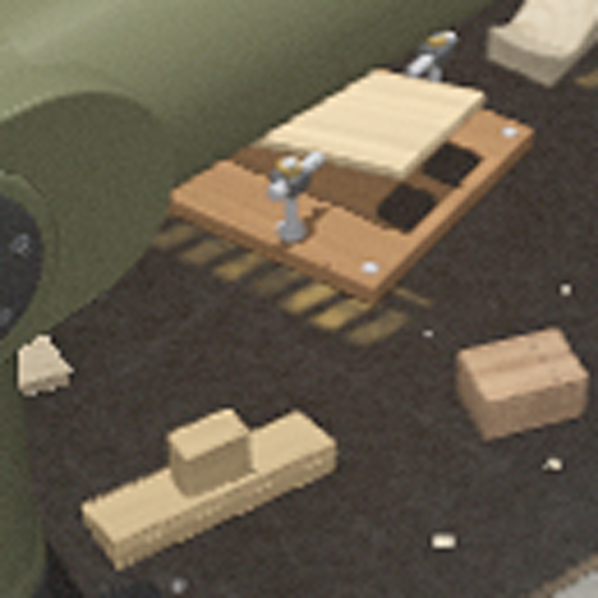

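View pics/c2.png

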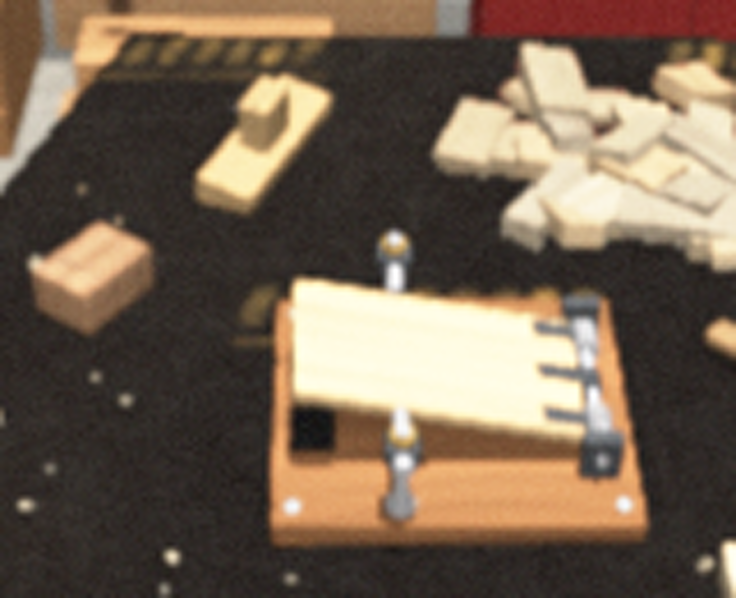

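```bash
cat > fit.py <<'E'
from h import *
from scipy.optimize import least_squares
sc=load('scene0');sd=load('side0')
S=lambda p:(p[0]/4.6+230,p[1]/4.6+170)
D=lambda p:(p[0]/4.6+240,p[1]/4.6+140)
def fit(obs,x0):
    def w(p,P):
        c,s=np.cos(p[2]),np.sin(p[2]);P=np.array(P)/1000
        return P@np.array([[c,-s,0],[s,c,0],[0,0,1]]).T+[p[0],p[1],0]
    def f(p): return np.concatenate([proj(d,w(p,P))[0]-px for d,px,P in obs])
    r=least_squares(f,x0,loss='soft_l1'); return r.x,np.round(f(r.x).reshape(-1,2),1),r.cost
print(atz(sc,S((300,200)),.03),atz(sd,D((400,440)),.03))
rest=[(sc,S((375,292)),(-125,110,18)),(sc,S((533,126)),(-125,-110,18)),(sc,S((172,192)),(105,110,18)),
(sd,D((272,528)),(-125,-110,18)),(sd,D((645,524)),(105,-110,18)),(sd,D((612,298)),(105,110,18)),(sd,D((278,300)),(-125,110,18))]
print(fit(rest,[.6,.1,0]))
E
python3 fit.py
python3 - <<'E'
from fit import *
for p in [(118,545),(335,448),(298,410),(85,510)]: print('sc',atz(sc,S(p),.02))
for p in [(197,183),(245,203),(330,95),(280,75)]: print('sd',atz(sd,D(p),.02))
E
```

```text
[ 0.57350793 -0.04065809  0.03      ] [ 0.57309073 -0.16237502  0.03      ]
(array([ 0.6152881 , -0.11452243,  0.02593802]), array([[ -0.3,  -1.6],
       [  0.3,  -0.3],
       [-13.7,  -5.4],
       [ -0.9,  -0.2],
       [  0.7,   0.1],
       [ -1.5,  -0.3],
       [ -0.7,  -0.3]]), np.float64(19.93228253752457))
[ 0.57350793 -0.04065809  0.03      ] [ 0.57309073 -0.16237502  0.03      ]
(array([ 0.6152881 , -0.11452243,  0.02593802]), array([[ -0.3,  -1.6],
       [  0.3,  -0.3],
       [-13.7,  -5.4],
       [ -0.9,  -0.2],
       [  0.7,   0.1],
       [ -1.5,  -0.3],
       [ -0.7,  -0.3]]), np.float64(19.93228253752457))
sc [0.47577828 0.27713957 0.02      ]
sc [0.41776904 0.13544388 0.02      ]
sc [0.4564683  0.12168756 0.02      ]
sc [0.51012518 0.26709761 0.02      ]
sd [0.42282071 0.12722297 0.02      ]
sd [0.46042222 0.10219689 0.02      ]
sd [0.52006971 0.25133775 0.02      ]
sd [0.47856729 0.28089924 0.02      ]
```

```bash
python3 - <<'E'
from fit import *
obs0=[(118,545,-1,1),(335,448,-1,-1),(298,410,1,-1),(85,510,1,1)]
obs1=[(197,183,-1,-1),(245,203,1,-1),(330,95,1,1),(280,75,-1,1)]
for hx in (1,-1):
    o=[]
    for L,d,F in((obs0,sc,S),(obs1,sd,D)):
        for u,v,a,b in L: o.append((d,F((u,v)),(22.5*a,78*b,(19.5-4.5*a*hx))))
    # bottom edges
    o+=[(sc,S((120,567)),(-22.5,78,0)),(sc,S((336,466)),(-22.5,-78,0))]
    print(hx,fit(o,[.468,.197,-.37]))
    r=fit(o,[.468,.197,-.37])[0]
E
```

```text
[ 0.57350793 -0.04065809  0.03      ] [ 0.57309073 -0.16237502  0.03      ]
(array([ 0.6152881 , -0.11452243,  0.02593802]), array([[ -0.3,  -1.6],
       [  0.3,  -0.3],
       [-13.7,  -5.4],
       [ -0.9,  -0.2],
       [  0.7,   0.1],
       [ -1.5,  -0.3],
       [ -0.7,  -0.3]]), np.float64(19.93228253752457))
1 (array([ 0.46811654,  0.19692795, -0.37229377]), array([[-0.2, -0.8],
       [ 0.3, -1.7],
       [-0. , -0.5],
       [-0.5, -1.1],
       [-1.1, -1.8],
       [ 0.4, -1.2],
       [-0.6, -0.3],
       [-0.9, -0.5],
       [-0.1,  0.3],
       [ 0.1,  0.2]]), np.float64(5.000154078146263))
-1 (array([ 0.46892161,  0.19596057, -0.37825154]), array([[-0.1,  1. ],
       [ 0.3,  0.3],
       [ 0.1, -2.9],
       [-0.8, -3.8],
       [-0.9,  0.4],
       [ 0.4, -3.2],
       [-0.3, -2.2],
       [-0.5,  1.7],
       [-0.2, -0.2],
       [ 0.1, -0. ]]), np.float64(11.11340594746271))
```

```bash
cat >> h.py <<'E'
from scipy.spatial.transform import Rotation as R
def rel(target,yaw_world,s=None):
    """target TCP world pos; yaw_world: direction of tool x. prints total tool-frame shift at current orientation and turn"""
    s=s or ctrl.get_state(); M=R.from_rotvec(s['tool_rot']).as_matrix()
    cur=np.arctan2(M[1,0],M[0,0]); dy=(yaw_world-cur+np.pi)%(2*np.pi)-np.pi
    # turning +about tool y (down) = -world yaw
    d=(np.array(target)-s['position'])*1000
    print('t',round(s['time'],2),'pos',np.round(s['position'],4),'F',np.round(s['ft_force'],1),'w',round(s['grip_width'],3))
    print('yaw now',np.degrees(cur),'turn about tool y',-np.degrees(dy)*np.sign(-M[2,1]),'shift now-frame',np.round(M.T@d,1))
    c,n=np.cos(yaw_world),np.sin(yaw_world); x=np.array([c,n,0]);y=np.array([0,0,-1.]);z=np.cross(x,y)
    print('shift in final frame',np.round([x@d,y@d,z@d],1),'q7',s['joint_positions'][6])
    return M
E
python3 - <<'E'
from h import *
print(rel([.468,.197,.2],-.372).round(3)); rel([.468,.197,.2],-.372+np.pi)
E
```

```text
t 0.15 pos [0.2648 0.5932 0.2217] F [-0.5  0.  -0.2] w 1.004
yaw now 65.94878892462029 turn about tool y 87.2628189034869 shift now-frame [-278.9   22.1 -347. ]
shift in final frame [ 333.3   21.7 -295.2] q7 -0.056900387382150676
[[ 0.408 -0.001 -0.913]
 [ 0.913 -0.001  0.408]
 [-0.001 -1.    -0.   ]]
t 0.15 pos [0.2648 0.5932 0.2217] F [-0.5  0.  -0.2] w 1.004
yaw now 65.94878892462029 turn about tool y -92.7371810965131 shift now-frame [-278.9   22.1 -347. ]
shift in final frame [-333.3   21.7  295.2] q7 -0.056900387382150676
```

Request:
drive_tool(increments="-31 2.5 -38.5 0 0;-31 2.5 -38.5 0 0;-31 2.5 -38.5 0 0;-31 2.5 -38.5 0 0;-31 2.5 -38.5 0 0;-31 2.5 -38.5 0 0;-31 2.5 -38.5 0 0;-31 2.5 -38.5 0 0;-31 2.5 -38.5 0 0;0 0 0 9.7 0;0 0 0 9.7 0;0 0 0 9.7 0;0 0 0 9.7 0;0 0 0 9.7 0;0 0 0 9.7 0;0 0 0 9.7 0;0 0 0 9.7 0;0 0 0 9.7 0;0 0 0 0 0", squeeze=40)

```text
time: 2.52
position: [0.4675, 0.1975, 0.1998]
tool_rot: [-1.551, 0.291, -0.291]
ft_force: [0.1, -0.0, -0.0]
grip_width: 1.0
```

```bash
python3 - <<'E'
from h import *
rel([.468,.197,.027],-.372)
save('wrist','w1');save('scene','s1');print(ctrl.get_state()['joint_positions'])
E
```

```text
t 2.52 pos [0.4675 0.1975 0.1998] F [ 0.1 -0.  -0. ] w 1.0
yaw now -21.244757827163127 turn about tool y 0.06927215170349421 shift now-frame [  0.7 172.8  -0.2]
shift in final frame [  0.7 172.8  -0.2] q7 -0.8155622766173711
[-0.70341501  0.02649372  0.25667138  1.83891935 -0.00706981  1.27725221
 -0.81438193]
```

View pics/w1.png

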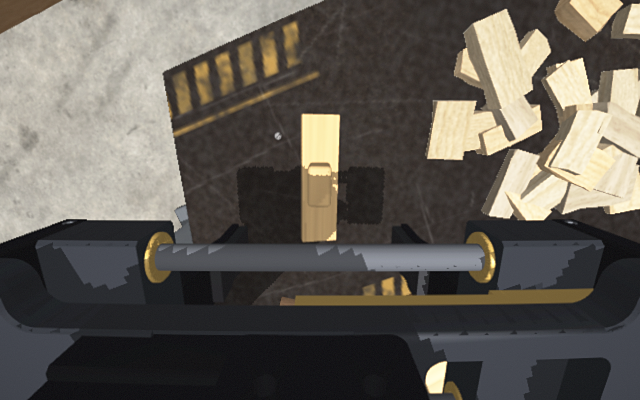

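View pics/s1.png

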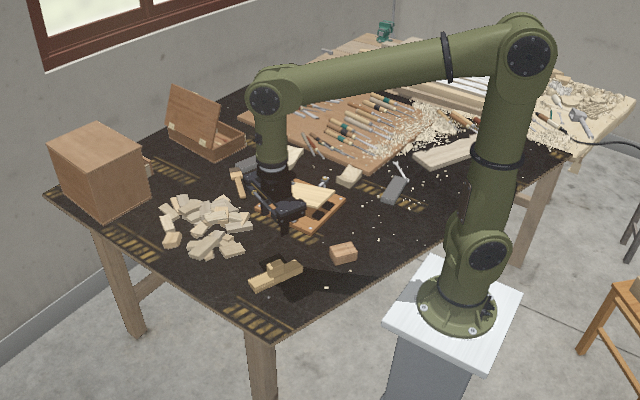

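The wrist view shows the wedge upright in the picture, at columns 302–340, with the grip at (319,183) centred between the fingers. I'll zoom in on the near end face and the scene view to see which side is thick.

```bash
python3 - <<'E'
from h import *
a=cv2.imread('pics/w1.png')[105:250,285:355]; b=cv2.imread('pics/s1.png')[250:305,235:310]
a=cv2.resize(a,(280,580),interpolation=cv2.INTER_CUBIC); b=cv2.resize(b,(500,367),interpolation=cv2.INTER_CUBIC)
o=np.zeros((580,790,3),np.uint8);o[:,:280]=a;o[:367,285:785]=b;cv2.imwrite('pics/c3.png',o)
d=load('w1');c,s=np.cos(-.372),np.sin(-.372)
for hx in(1,-1):
  for ax in(-1,1):
    for ay in(-1,1):
      for z in (0,19.5-4.5*ax*hx):
        P=np.array([.468+(c*22.5*ax-s*78*ay)/1e3,.197+(s*22.5*ax+c*78*ay)/1e3,z/1e3]);print(hx,ax,ay,z,proj(d,P)[0].round(1), proj(load('s1'),P)[0].round(1))
E
```

```text
1 -1 -1 0 [303.6 238.1] [303.1 271.5]
1 -1 -1 24.0 [302.6 245.1] [303.2 265.7]
1 -1 1 0 [302.1 119. ] [256.  293.6]
1 -1 1 24.0 [300.9 118.4] [255.5 287.7]
1 1 -1 0 [336.7 238.1] [294.8 262.3]
1 1 -1 15.0 [337.4 242.4] [294.8 258.7]
1 1 1 0 [338.7 119.1] [248.3 283.4]
1 1 1 15.0 [339.5 118.7] [247.9 279.8]
-1 -1 -1 0 [303.6 238.1] [303.1 271.5]
-1 -1 -1 15.0 [303.  242.4] [303.1 267.9]
-1 -1 1 0 [302.1 119. ] [256.  293.6]
-1 -1 1 15.0 [301.3 118.6] [255.7 289.9]
-1 1 -1 0 [336.7 238.1] [294.8 262.3]
-1 1 -1 24.0 [337.8 245.1] [294.8 256.5]
-1 1 1 0 [338.7 119.1] [248.3 283.4]
-1 1 1 24.0 [340.1 118.4] [247.7 277.6]
```

View pics/c3.png

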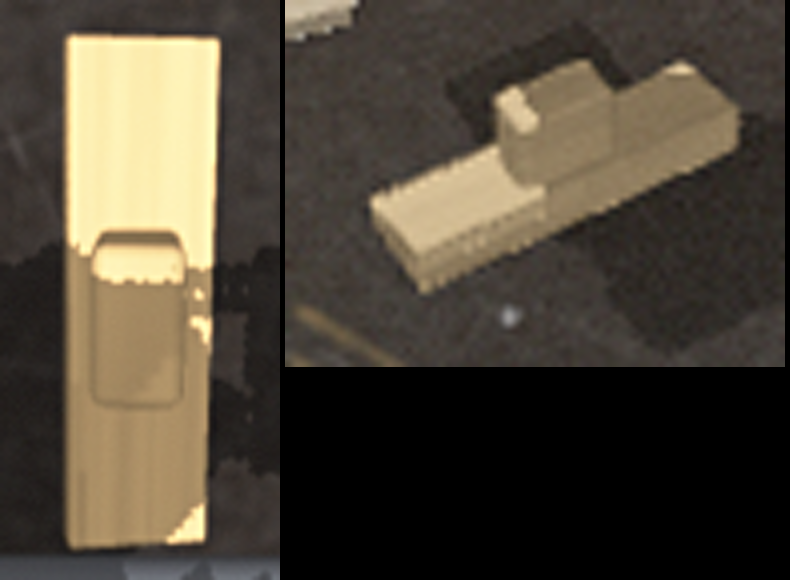

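The -x side, towards the robot, has the taller face (about 6 px against 3.4 px). So the thin edge faces away from the robot and yaw -0.372 is right. Now I'll go down and grasp.

Request:
drive_tool(increments="0.5 45 0 0 0;0 45 0 0 0;0 45 0 0 0;0 30 0 0 0;0 8 0 0 0;0 0 0 0 0;0 0 0 0 255;0 0 0 0 255;0 0 0 0 255;0 0 0 0 255;0 0 0 0 255;0 0 0 0 255", squeeze=40)

```text
time: 4.12
position: [0.4681, 0.1974, 0.027]
tool_rot: [-1.551, 0.292, -0.292]
ft_force: [-0.8, 0.3, 0.4]
grip_width: 0.401
```

Request:
drive_tool(increments="0 0 0 0 255;0 0 0 0 255;0 0 0 0 255;0 0 0 0 255;0 0 0 0 255")

```text
time: 4.75
position: [0.4679, 0.1974, 0.027]
tool_rot: [-1.551, 0.293, -0.292]
ft_force: [-1.5, 0.8, 0.8]
grip_width: 0.295
```

```bash
python3 - <<'E'
from h import *
rel([.468,.197,.14],-.372)
E
```

```text
t 4.75 pos [0.4679 0.1974 0.027 ] F [-1.5  0.8  0.8] w 0.295
yaw now -21.348459814319384 turn about tool y -0.03442983545276537 shift now-frame [   0.2 -113.    -0.4]
shift in final frame [   0.3 -113.    -0.4] q7 -0.7663680934486411
```

Request:
drive_tool(increments="0 -10 0 0 255;0 -30 0 0 255;0 -50 0 0 255;0 -40 0 0 255;0 0 0 0 255;0 0 0 0 255")

```text
time: 5.5
position: [0.4676, 0.197, 0.1564]
tool_rot: [-1.552, 0.293, -0.292]
ft_force: [-0.8, -0.5, -2.3]
grip_width: 0.295
```

```bash
python3 - <<'E'
from h import *
rel([.531,-.1167,.157],.026)
save('side','d2');save('scene','s2')
def crop(fn,x0,y0,x1,y1,k,out):
    im=cv2.imread('pics/'+fn+'.png')[y0:y1,x0:x1]
    cv2.imwrite('pics/'+out+'.png',cv2.resize(im,None,fx=k,fy=k,interpolation=cv2.INTER_CUBIC))
crop('d2',280,100,400,270,3.5,'c4')
crop('s2',230,150,360,300,4,'c5')
E
```

```text
t 5.5 pos [0.4676 0.197  0.1564] F [-0.8 -0.5 -2.3] w 0.295
yaw now -21.3569592838211 turn about tool y -22.84664955116123 shift now-frame [ 173.3   -0.5 -269.1]
shift in final frame [  55.2   -0.6 -315.2] q7 -0.8080934545052765
```

View pics/c4.png

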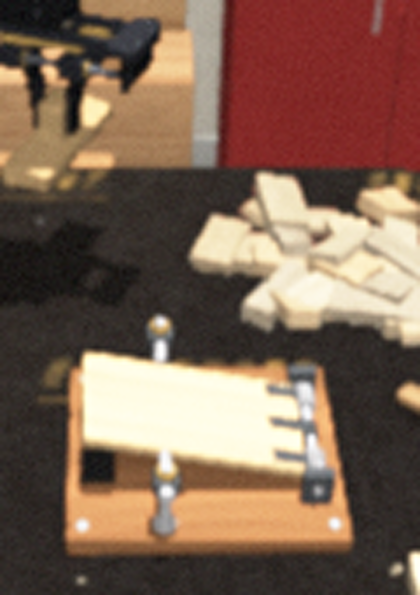

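View pics/c5.png

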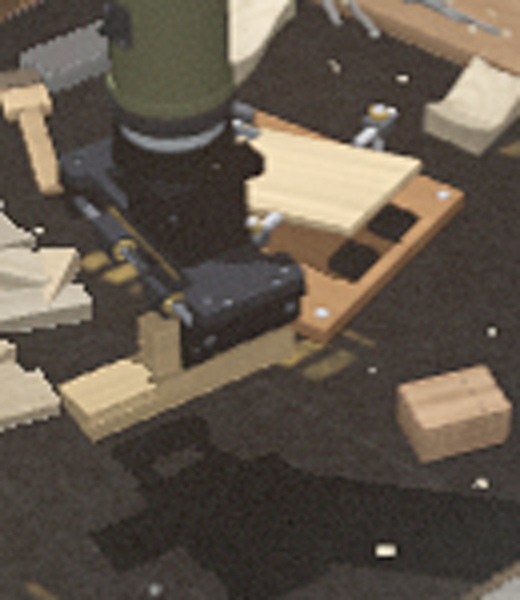

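```bash
python3 - <<'E'
from fit import *
r2=[o for i,o in enumerate(rest) if i!=2]+[(sd,(325.5,191.5),(-45,94,80)),(sd,(327.2,235),(-45,-94,80)),(sc,(293,204.5),(-45,94,80)),(sc,(325,177.5),(-45,-94,80))]
r2+=[(sc,S((485,95)),(-102.5,-55,76)),(sc,S((405,174)),(-102.5,55,76)),(sd,D((293,280)),(-102.5,55,76)),(sd,D((292,400)),(-102.5,-55,76))]
p,res,c=fit(r2,[.615,-.115,.026]);print(p,res,c)
E
```

```text
[ 0.57350793 -0.04065809  0.03      ] [ 0.57309073 -0.16237502  0.03      ]
(array([ 0.6152881 , -0.11452243,  0.02593802]), array([[ -0.3,  -1.6],
       [  0.3,  -0.3],
       [-13.7,  -5.4],
       [ -0.9,  -0.2],
       [  0.7,   0.1],
       [ -1.5,  -0.3],
       [ -0.7,  -0.3]]), np.float64(19.93228253752457))
[ 0.61382901 -0.11495122  0.02139725] [[-0.1 -1.4]
 [ 0.7 -0.1]
 [-1.6 -0.2]
 [ 0.   0.3]
 [-1.8 -0.1]
 [-1.  -0.3]
 [-0.6  0.8]
 [-0.6 -0.8]
 [ 0.4  0.4]
 [ 0.1 -0.4]
 [-1.9 -1.4]
 [-2.6 -1.7]
 [ 2.3  0.4]
 [ 2.1 -1.2]] 12.920966899070603
```

```bash
python3 - <<'E' | tail -20
from fit import *
r2=[o for i,o in enumerate(rest) if i!=2]+[(sd,(325.5,191.5),(-45,94,80)),(sd,(327.2,235),(-45,-94,80)),(sc,(293,204.5),(-45,94,80)),(sc,(325,177.5),(-45,-94,80))]
r2+=[(sc,S((485,95)),(-110,-55,78.6)),(sc,S((405,174)),(-110,55,78.6)),(sd,D((293,280)),(-110,55,78.6)),(sd,D((292,400)),(-110,-55,78.6))]
p,res,c=fit(r2,[.615,-.115,.026]);print(p,res,c)
rel([p[0]-.084,p[1]-.084*p[2],.157],p[2])
E
```

```text
[  0.7,   0.1],
       [ -1.5,  -0.3],
       [ -0.7,  -0.3]]), np.float64(19.93228253752457))
[ 0.61512236 -0.11513201  0.02229663] [[-0.4 -1.6]
 [ 0.4 -0.2]
 [-1.1 -0.1]
 [ 0.5  0.3]
 [-1.4 -0.1]
 [-0.6 -0.3]
 [-0.2  0.9]
 [-0.1 -0.8]
 [ 0.1  0.3]
 [-0.2 -0.6]
 [-0.3 -1.5]
 [-0.9 -1.7]
 [ 0.2 -0.2]
 [-0.1 -1.9]] 6.8809726119851575
t 5.6 pos [0.467  0.1968 0.1554] F [-0.6 -1.  -3. ] w 0.293
yaw now -21.355823801677975 turn about tool y -22.633326557855742 shift now-frame [ 173.9   -1.3 -268.9]
shift in final frame [  57.1   -1.6 -315.1] q7 -0.808131198504527
```

Request:
drive_tool(increments="0 0 0 -5.6 255;0 0 0 -8.5 255;0 0 0 -8.5 255;3 0 -20 0 255;8 0 -45 0 255;8 0 -45 0 255;8 0 -45 0 255;8 0 -45 0 255;8 0 -45 0 255;8 0 -40 0 255;6 0 -30 0 255;0 0 0 0 255;0 0 0 0 255;0 0 0 0 255")

```text
time: 7.35
position: [0.5316, -0.1153, 0.1567]
tool_rot: [-1.57, -0.017, 0.018]
ft_force: [0.1, -0.3, -2.9]
grip_width: 0.291
```

```bash
python3 - <<'E'
from h import *
p=[.6151,-.1151,.0223]
rel([p[0]-.084,p[1]-.084*p[2],.157],p[2])
save('side','d3');save('wrist','w3');save('scene','s3')
def crop(fn,x0,y0,x1,y1,k,out):
    im=cv2.imread('pics/'+fn+'.png')[y0:y1,x0:x1]
    cv2.imwrite('pics/'+out+'.png',cv2.resize(im,None,fx=k,fy=k,interpolation=cv2.INTER_CUBIC))
crop('d3',270,130,400,270,4.2,'c6')
crop('s3',220,100,380,270,3.5,'c7')
E
```

```text
t 7.35 pos [ 0.5316 -0.1153  0.1567] F [ 0.1 -0.3 -2.9] w 0.291
yaw now 1.2970719453647435 turn about tool y 0.019376062222997356 shift now-frame [-0.6 -0.3 -1.7]
shift in final frame [-0.6 -0.3 -1.7] q7 0.260805927579618
```

View pics/c6.png

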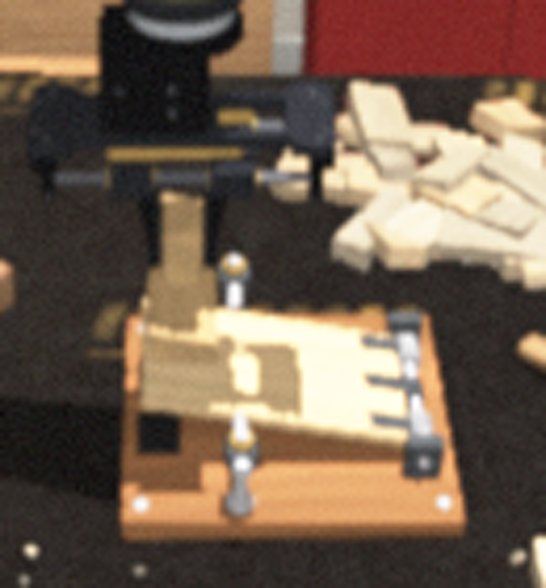

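View pics/w3.png

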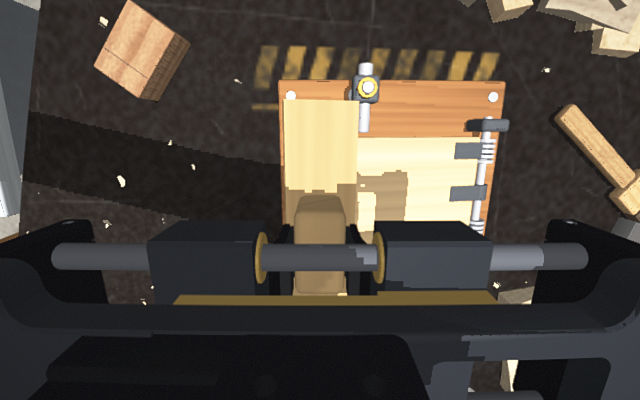

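View pics/c7.png

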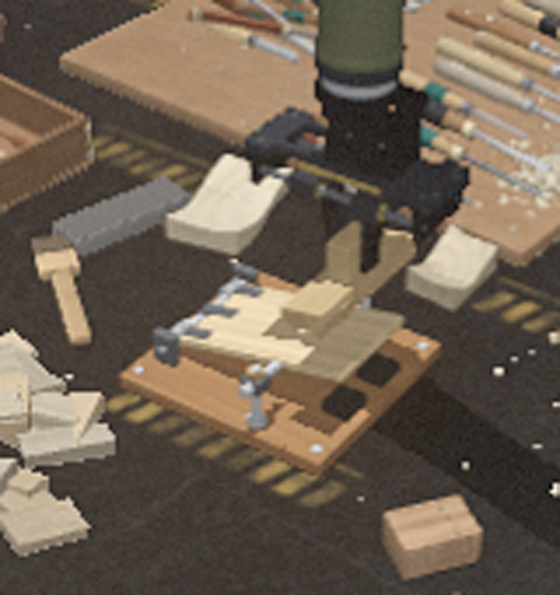

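```bash
cat >> h.py <<'E'
p=np.array([.6151,-.1151,.0223])
def W(P,q=None):
    q=p if q is None else q
    c,s=np.cos(q[2]),np.sin(q[2]);P=np.atleast_2d(P)/1000
    return P@np.array([[c,-s,0],[s,c,0],[0,0,1]]).T+[q[0],q[1],0]
E
python3 - <<'E'
from h import *
w=load('w3')
for P in [(-125,110,18),(105,110,18),(-45,94,82),(-45,85,62),(-45,59,62)]: print(P,proj(w,W(P)).round(1))
s=ctrl.get_state();q=[s['position'][0],s['position'][1],np.arctan2(*R.from_rotvec(s['tool_rot']).as_matrix()[[1,0],[0,0]])]
z=(s['position'][2]-.027)*1000
for P in [(-22.5,78,24+z),(22.5,78,15+z),(-13,23,58+z),(13,23,58+z)]: print(P,proj(w,W(P,q)).round(1),proj(load('d3'),W(P,q)).round(1))
im=cv2.imread('pics/w3.png')[60:300,240:420];cv2.imwrite('pics/c8.png',cv2.resize(im,None,fx=2.5,fy=2.5,interpolation=cv2.INTER_CUBIC))
E
```

```text
(-125, 110, 18) [[278.   85.9]]
(105, 110, 18) [[505.8  87.5]]
(-45, 94, 82) [[368.3  95.6]]
(-45, 85, 62) [[364. 109.]]
(-45, 59, 62) [[363.  139.5]]
(-22.5, 78, np.float64(154.02575987831213)) [[280.1 108.2]] [[305.1 175.2]]
(22.5, 78, np.float64(145.02575987831213)) [[358.6 109.3]] [[320.5 177.7]]
(-13, 23, np.float64(188.02575987831213)) [[294.  221.3]] [[308.1 176.4]]
(13, 23, np.float64(188.02575987831213)) [[347.3 221.2]] [[317.5 176.4]]
```

View pics/c8.png

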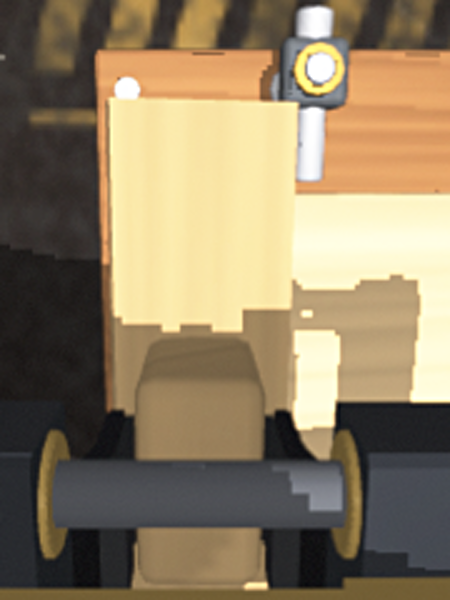

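```bash
python3 - <<'E'
from h import *
s=ctrl.get_state();q=[s['position'][0],s['position'][1],.0223]
z=(s['position'][2]-.027)*1000
for f,(x0,y0,x1,y1) in {'d3':(290,160,340,215),'s3':(285,150,350,205),'w3':(260,80,380,240)}.items():
    d=load(f);im=cv2.imread(f'pics/{f}.png');k=8 if f!='w3' else 4
    im=cv2.resize(im[y0:y1,x0:x1],None,fx=k,fy=k,interpolation=cv2.INTER_CUBIC)
    def L(a,b):
        P=proj(d,W([a,b],q)); P=((P-[x0,y0]+.5)*k).astype(int); cv2.line(im,tuple(map(int,P[0])),tuple(map(int,P[1])),(0,0,255),1)
    for y in(-78,78):
        c=[(-22.5,y,z),(22.5,y,z),(22.5,y,z+15),(-22.5,y,z+24)]
        for i in range(4): L(c[i],c[i-1])
    for x,h in((-22.5,0),(-22.5,24),(22.5,0),(22.5,15)): L((x,-78,z+h),(x,78,z+h))
    cv2.imwrite('pics/o_'+f+'.png',im);print(im.shape)
E
```

```text
(440, 400, 3)
(440, 520, 3)
(640, 480, 3)
```

View pics/o_d3.png

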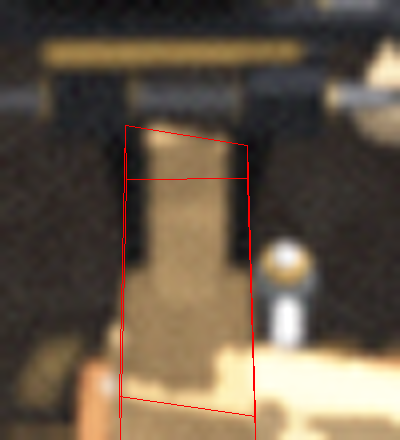

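View pics/o_s3.png

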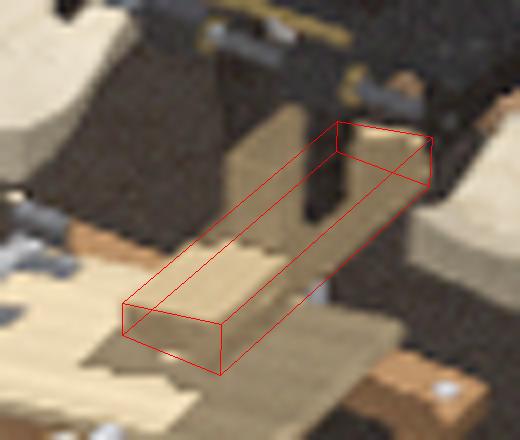

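View pics/o_w3.png

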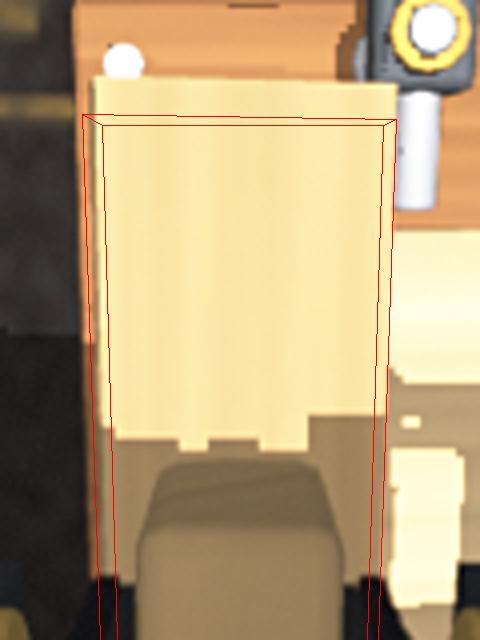

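The wedge sits level in the hand. Its thin edge is about 11 mm short of the pins, and in the wrist view its end stops before the collar at (367,88). I'll lower it until it touches.

Request:
drive_tool(increments="0 10 -1.5 0 255;0 20 0 0 255;0 14 0 0 255;0 0 0 0 255;0 0 0 0 255")

```text
time: 8.12
position: [0.5324, -0.1179, 0.1134]
tool_rot: [-1.571, -0.018, 0.017]
ft_force: [0.4, -0.0, -2.4]
grip_width: 0.294
```

Request:
drive_tool(increments="0 3 0 0 255;0 3 0 0 255;0 3 0 0 255;0 3 0 0 255;0 0 0 0 255")

```text
time: 8.75
position: [0.532, -0.1178, 0.1012]
tool_rot: [-1.571, -0.017, 0.017]
ft_force: [-2.2, 1.4, 2.7]
grip_width: 0.296
```

Request:
drive_tool(increments="0 3 0 0 255;0 3 0 0 255;0 3 0 0 255;0 3 0 0 255;0 0 0 0 255")

```text
time: 9.38
position: [0.5317, -0.1179, 0.0888]
tool_rot: [-1.571, -0.016, 0.017]
ft_force: [-3.2, -0.9, 3.3]
grip_width: 0.293
```

Request:
drive_tool(increments="0 3 0 0 255;0 3 0 0 255;0 3 0 0 255;0 3 0 0 255;0 0 0 0 255")

```text
time: 10.0
position: [0.5317, -0.1179, 0.0768]
tool_rot: [-1.571, -0.017, 0.018]
ft_force: [-3.8, -0.2, 4.6]
grip_width: 0.299
```

Request:
drive_tool(increments="0 2 0 0 255;0 2 0 0 255;0 1.5 0 0 255;0 0 0 0 255;0 0 0 0 255")

```text
time: 10.62
position: [0.5318, -0.1178, 0.0716]
tool_rot: [-1.571, -0.017, 0.017]
ft_force: [-4.7, -1.1, 6.0]
grip_width: 0.295
```

Request:
drive_tool(increments="0 1 0 0 255;0 0.5 0 0 255;0 0 0 0 255")

```text
time: 11.0
position: [0.5318, -0.1178, 0.0701]
tool_rot: [-1.571, -0.017, 0.017]
ft_force: [-3.6, -0.8, 6.4]
grip_width: 0.297
```

Request:
drive_tool(increments="0 1 0 0 255;0 1 0 0 255;0 0 0 0 255")

```text
time: 11.38
position: [0.5317, -0.1178, 0.0681]
tool_rot: [-1.571, -0.017, 0.018]
ft_force: [-3.4, -0.5, 5.1]
grip_width: 0.297
```

Request:
drive_tool(increments="0 0.5 0 0 255;0 0.5 0 0 255;0 0 0 0 255")

```text
time: 11.75
position: [0.5316, -0.1178, 0.0673]
tool_rot: [-1.57, -0.016, 0.018]
ft_force: [-6.2, -0.2, 7.8]
grip_width: 0.295
```

Request:
drive_tool(increments="0 0.5 0 0 255;0 0 0 0 255;0 0 0 0 255")

```text
time: 12.12
position: [0.5316, -0.1178, 0.067]
tool_rot: [-1.57, -0.016, 0.018]
ft_force: [-6.4, -0.5, 8.6]
grip_width: 0.291
```

Request:
drive_tool(increments="0 0.5 0 0 255;0 0 0 0 255;0 0 0 0 255")

```text
time: 12.5
position: [0.5316, -0.1178, 0.0669]
tool_rot: [-1.57, -0.016, 0.018]
ft_force: [-8.4, 0.4, 11.2]
grip_width: 0.294
```

```bash
python3 - <<'E'
from h import *
save('side','d4');save('wrist','w4')
rel(W((-84,0,67))[0],p[2])
a=cv2.resize(cv2.imread('pics/d4.png')[160:260,290:390],None,fx=4,fy=4,interpolation=cv2.INTER_CUBIC)
b=cv2.resize(cv2.imread('pics/w4.png')[60:260,240:420],None,fx=2,fy=2,interpolation=cv2.INTER_CUBIC)
cv2.imwrite('pics/c9.png',np.hstack([a,b]))
E
```

```text
t 12.6 pos [ 0.5316 -0.1178  0.0669] F [-8.1  0.2 12.4] w 0.294
yaw now 1.2366682138057763 turn about tool y -0.04102766933596455 shift now-frame [-0.5 -0.1  0.9]
shift in final frame [-0.5 -0.1  0.9] q7 0.3179435582792159
```

View pics/c9.png

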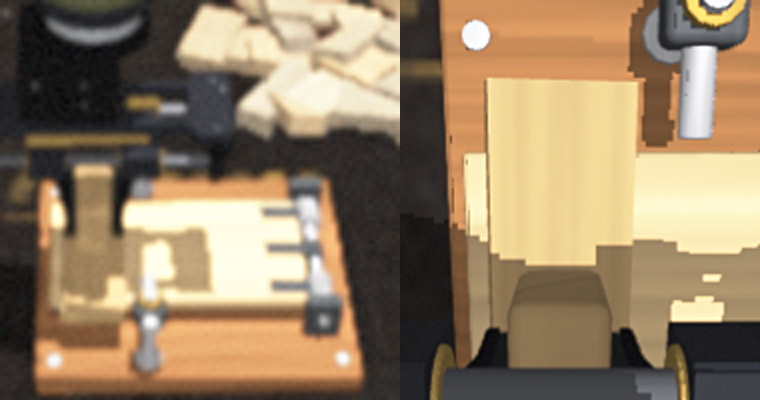

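The plate now looks level. In the wrist view the wedge end is at crop row 78 and reaches about 20 mm past the pin's tip (crop row 138), with the thin edge still short of the pin. I'll start sliding it in.

Request:
drive_tool(increments="2 0 0 0 255;2 0 0 0 255;2 0 0 0 255;2 0 0 0 255;2 0 0 0 255")

```text
time: 13.22
position: [0.5409, -0.1178, 0.0669]
tool_rot: [-1.57, -0.015, 0.019]
ft_force: [-9.5, -0.1, 13.2]
grip_width: 0.295
```

Request:
drive_tool(increments="1.5 0 0 0 255;1.5 0 0 0 255;1.5 0 0 0 255;1.5 0 0 0 255")

```text
time: 13.72
position: [0.5469, -0.1178, 0.067]
tool_rot: [-1.57, -0.015, 0.018]
ft_force: [-8.9, -0.7, 12.7]
grip_width: 0.295
```

Request:
drive_tool(increments="1.5 0 0 0 255;1.5 0 0 0 255;1.5 0 0 0 255;1.5 0 0 0 255;1.5 0 0 0 255;1 0 0 0 255")

```text
time: 14.48
position: [0.5555, -0.1176, 0.067]
tool_rot: [-1.57, -0.015, 0.018]
ft_force: [-8.8, -0.0, 13.4]
grip_width: 0.293
```

Request:
drive_tool(increments="1 0 0 0 255;1 0 0 0 255;1 0 0 0 255")

```text
time: 14.85
position: [0.5584, -0.1175, 0.067]
tool_rot: [-1.57, -0.015, 0.018]
ft_force: [-9.5, 0.1, 12.3]
grip_width: 0.295
```

Request:
drive_tool(increments="1 0 0 0 255;1 0 0 0 255")

```text
time: 15.1
position: [0.5604, -0.1175, 0.067]
tool_rot: [-1.57, -0.015, 0.018]
ft_force: [-9.1, -0.1, 12.4]
grip_width: 0.299
```

Request:
drive_tool(increments="1 0 0 0 255;1 0 0 0 255")

```text
time: 15.35
position: [0.5625, -0.1175, 0.067]
tool_rot: [-1.57, -0.015, 0.018]
ft_force: [-8.6, 0.3, 11.7]
grip_width: 0.294
```

Request:
drive_tool(increments="1 0 0 0 255;1 0 0 0 255")

```text
time: 15.6
position: [0.5645, -0.1174, 0.067]
tool_rot: [-1.57, -0.015, 0.018]
ft_force: [-8.9, -0.7, 12.8]
grip_width: 0.3
```

Request:
drive_tool(increments="1 0 0 0 255;1 0 0 0 255")

```text
time: 15.85
position: [0.5649, -0.1174, 0.0669]
tool_rot: [-1.57, -0.012, 0.021]
ft_force: [-13.8, 0.5, 16.8]
grip_width: 0.292
```

```bash
python3 - <<'E'
from h import *
for i in range(3):
    s=ctrl.get_state()
    print(s['torque'].round(2),s['ft_force'].round(1)); save('wrist','w5')
rel(W((-50,0,67))[0],p[2]);save('side','d5')
a=cv2.resize(cv2.imread('pics/d5.png')[160:260,290:390],None,fx=4,fy=4,interpolation=cv2.INTER_CUBIC)
b=cv2.resize(cv2.imread('pics/w5.png')[60:260,240:420],None,fx=2,fy=2,interpolation=cv2.INTER_CUBIC)
cv2.imwrite('pics/c10.png',np.hstack([a,b]))
E
```

```text
[-0.12  3.4   0.08] [-13.8   0.5  16.8]
[-0.12  3.1   0.1 ] [-13.4  -0.3  16.2]
[-0.14  3.11  0.11] [-13.3   0.4  15.8]
t 16.0 pos [ 0.565  -0.1174  0.067 ] F [-14.3   0.6  17.4] w 0.295
yaw now 1.219311992212799 turn about tool y -0.058383890928926124 shift now-frame [ 0.2 -0.   1.2]
shift in final frame [ 0.2 -0.   1.2] q7 0.3301278034039297
```

View pics/c10.png

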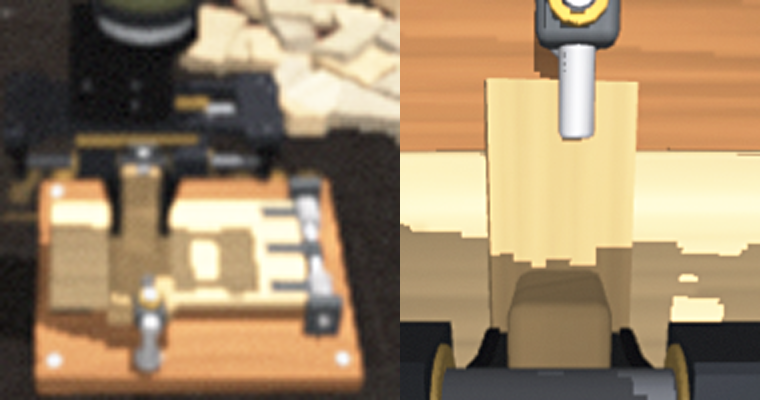

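The pin lies across the wedge top at crop (577,90). The forward force stepped from -9 to -14 N, and the moment about z is only 0.1 N m, so both pins are touching about equally. I'll ease the downward push, add a small nudge, and check the force again.

Request:
drive_tool(increments="0.5 -0.5 0 0 255;0 -0.5 0 0 255;0 0 0 0 255")

```text
time: 16.42
position: [0.5652, -0.1174, 0.067]
tool_rot: [-1.57, -0.012, 0.022]
ft_force: [-12.0, -0.4, 12.0]
grip_width: 0.293
```

Request:
drive_tool(increments="0.5 -0.5 0 0 255;0.5 -0.5 0 0 255;0 0 0 0 255")

```text
time: 16.8
position: [0.5652, -0.1174, 0.0671]
tool_rot: [-1.57, -0.011, 0.023]
ft_force: [-11.6, -0.5, 8.0]
grip_width: 0.296
```

Request:
drive_tool(increments="-0.5 -0.5 0 0 255;-0.5 -0.5 0 0 255;-0.5 -0.5 0 0 255;0 0 0 0 255")

```text
time: 17.3
position: [0.5651, -0.1174, 0.0673]
tool_rot: [-1.571, -0.013, 0.021]
ft_force: [-4.1, -2.4, -8.4]
grip_width: 0.297
```

Request:
drive_tool(increments="0 1 0 0 255;0 0 0 0 255;0 0 0 0 150;0 0 0 0 100;0 0 0 0 50;0 0 0 0 0;0 0 0 0 0;0 0 0 0 0;0 0 0 0 0")

```text
time: 18.42
position: [0.5676, -0.117, 0.0686]
tool_rot: [-1.571, -0.017, 0.017]
ft_force: [0.0, -0.7, -1.8]
grip_width: 0.966
```

Request:
drive_tool(increments="0 0 0 0 0;0 0 0 0 0;0 0 0 0 0;0 0 0 0 0")

```text
time: 18.92
position: [0.5675, -0.117, 0.0686]
tool_rot: [-1.571, -0.017, 0.017]
ft_force: [0.3, -0.8, 0.2]
grip_width: 1.001
```

Request:
drive_tool(increments="0 -10 0 0 0;0 -30 0 0 0;0 -50 0 0 0;0 -50 0 0 0;0 0 0 0 0;0 0 0 0 0")

```text
time: 19.68
position: [0.5673, -0.1169, 0.2087]
tool_rot: [-1.57, -0.017, 0.017]
ft_force: [-0.2, 0.1, -0.5]
grip_width: 0.997
```

```bash
python3 - <<'E'
from h import *
rel(W((-50,0,200))[0],p[2])
save('side','d6');save('wrist','w6');save('scene','s6')
for f,b in {'d6':(280,160,380,270),'w6':(200,60,500,300),'s6':(230,150,370,270)}.items():
    x0,y0,x1,y1=b; k=5 if f!='w6' else 2.5
    cv2.imwrite('pics/z_'+f+'.png',cv2.resize(cv2.imread(f'pics/{f}.png')[y0:y1,x0:x1],None,fx=k,fy=k,interpolation=cv2.INTER_CUBIC))
for P in [(-115,55,40),(-115,-55,40),(-115,0,40),(71,-55,40)]: print(P,proj(load('d6'),W(P)).round(1),proj(load('s6'),W(P)).round(1))
E
```

```text
t 19.68 pos [ 0.5673 -0.1169  0.2087] F [-0.2  0.1 -0.5] w 0.997
yaw now 1.2495505501380126 turn about tool y -0.028145333003735826 shift now-frame [-2.2  8.7  0.8]
shift in final frame [-2.2  8.7  0.8] q7 0.26656630398660724
(-115, 55, 40) [[302.5 210.6]] [[318.2 216.2]]
(-115, -55, 40) [[301.8 235.3]] [[335.9 199. ]]
(-115, 0, 40) [[302.2 222.5]] [[327.2 207.4]]
(71, -55, 40) [[367.1 235. ]] [[290.6 180.8]]
```

View pics/z_d6.png

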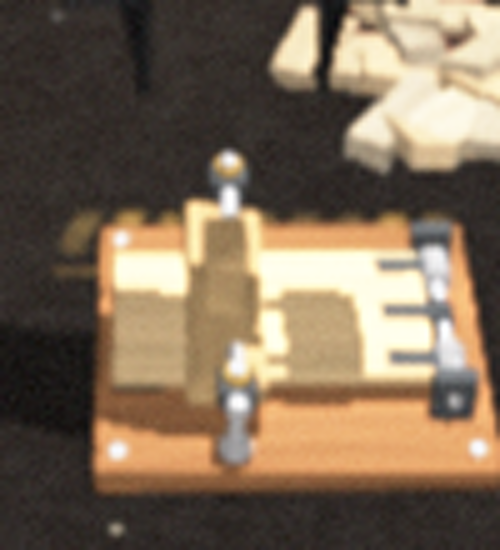

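View pics/z_w6.png

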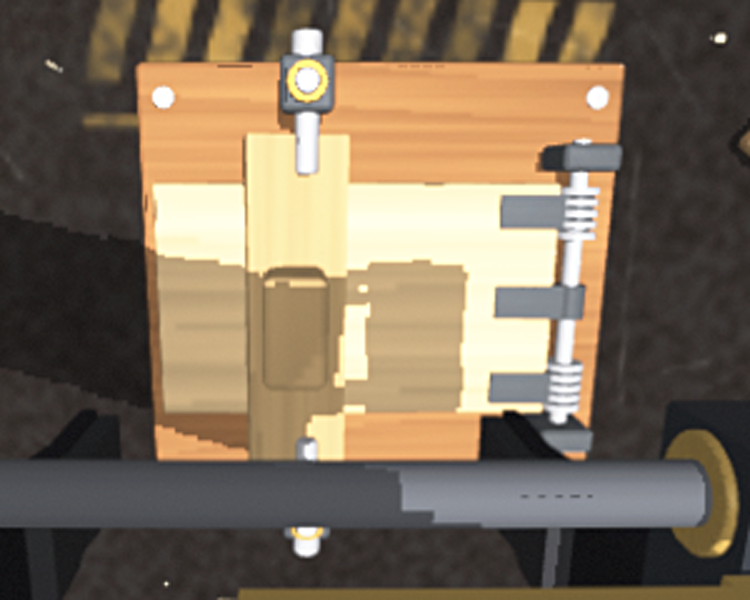

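View pics/z_s6.png

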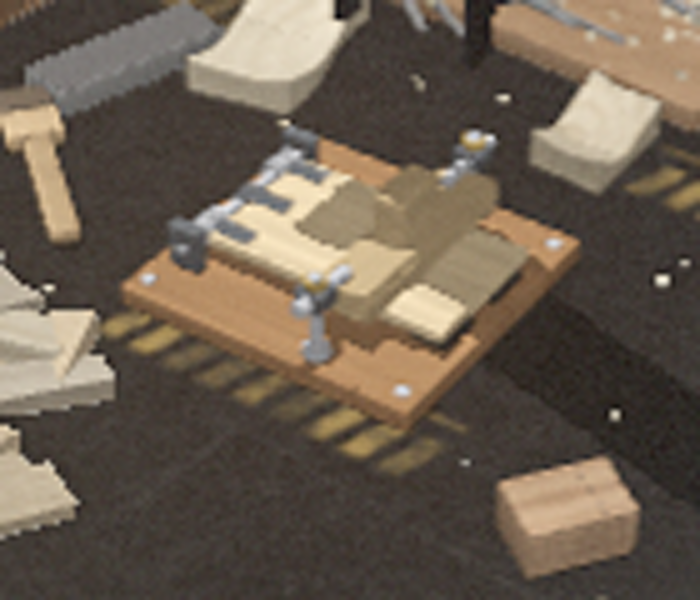

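After release the plate is still level. In the side view its free corner is at crop (113,250), and (112,253) is expected for a level plate. In the wrist view the wedge lies under both pins, and the other objects look as they were. I'm handing in the job.

```bash
python3 - <<'E'
from h import *
print(workorder.close_job())
E
```

```text
the job is handed in; nothing more can be done
None
```

The wedge is under both keeper pins, and the plate stays level with the gripper open and clear. I handed the job in at about 20 s of the 67 s allowed.

- **Pressing:** I gripped the wedge by its block and pressed the plate until it stopped moving. The load on the plate there was about 14 N.
- **Sliding in:** I slid it thin edge first. Resistance held at about 9 N, then rose to 14 N with the wedge origin at the rest's x ≈ -50 mm. Its forward travel had nearly stopped by then, and the moment about the vertical was only about 0.1 N m, so both pins were bearing about evenly. I estimate the plate load peaked at about 25–27 N, under the 30 N limit.
- **Letting go:** A further forward nudge with less downward push moved the wedge only about 0.2 mm. While I eased off, the tool briefly pulled up about 6 N more than the wedge's weight, so I lowered it 1 mm before opening the gripper and lifting straight up.

**Last checks:** In the side and scene views the plate's free edge is within about 1 pixel of where a level plate should appear. Both pins lie over the wedge ends, and the other objects look undisturbed. The tool was clear, with force near zero.

**Disagreement:** The wrist camera showed things 4–10 pixels off my predictions along the rest's y. I put that down to calibration, and the wedge still overlapped the pin by about 20 mm.

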